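Clamp the printed gear in the screw clamp

TASK

Push the little clamp's sliding tray, with the printed gear in it, fully home under the clamp's foot, then screw the red wing knob down (clockwise seen from above) until the foot holds the gear with about 14 newtons, and let go. The knob sinks as it turns, so let the hand sink with it: never pull up or press down hard on the screw (25 newtons would spoil the nut), and never overtighten. Feel for the moment the foot meets the gear, as its height is not the same each time. Leave the gear in its pocket and knock nothing over.

Things in the scene. Friction and masses are not known exactly. Their poses are not given: they have to be found in the camera images.
- stand: blue and aluminium screw clamp fixed to the table: base plate 130 x 124 x 12 mm, portal 124 mm wide (its y), 38 mm deep (its x), bridge top at z = 103 mm with a brass nut 8 mm higher. Origin on the table under the vertical screw axis; its x axis points along the tray's way home (away from the robot, within 0.3 rad), z up.
- tray (a joint): grey tray that slides along the stand's +x: 0 = drawn out (as it starts, gear 60 mm short of the screw axis), 0.060 m = fully home against a hard stop, gear under the foot. About 1.5 N moves it; it stays where it is left.
- tray_tab (a point): point on the tray's upright orange tab, centred in width and thickness, 14 mm below its top. The tab is 10 mm thick (stand's x), 44 mm wide (stand's y), from 14 to 60 mm above the table; this point is 46 mm up, and 165 mm in front (stand's -x) of the screw axis at the start, 105 mm when home.
- knob (a joint): turn of the red wing knob in rad, growing clockwise seen from above; starts between 0 and 0.4, can go to 4.6. Each rad clockwise sinks knob, screw and foot by 8.0 mm. Turning takes a steady 0.19 N m of thread friction, plus 0.008 N m for every newton of clamping force (turning back: 0.19 less that load); it stays where it is left.
- knob_grip (a point): centre of the red bar of the wing knob, on the screw axis: bar 56 mm long, 16 mm thick, 26 mm tall, sides upright (this point is 13 mm under its top). At knob 0 it is 158 mm above the table; it sinks with the screw. Its x axis lies along the bar; at knob value q the bar points along the stand's x axis turned by q clockwise.
- nut (a joint): lift in m of the brass nut that carries the screw, held by stiff spring washers: 0 = unloaded, + up, 0.0167 mm per newton. A pull up on the knob or the foot's clamping force lifts it (15 N = 0.25 mm), a push down on the knob sinks it. Too small to read well from the noisy measurement.
- clamp_point (a point): fixed point of the stand on the screw axis, 29 mm above the table, where the round rubber foot (24 mm across) under the screw meets the gear. At knob 0 the foot hangs 12 to 20 mm above it, differently each time (adjustable stub). From first touch the clamping force grows by 2.86 N per mm of screw travel (23 N per rad): 14 N is 0.61 rad after first touch.
- gear_center (a point): centre of the printed orange gear, 40 mm across, 9 mm thick, lying flat and loose in the tray's square pocket (45 mm inside, floor 20 mm above the table, rim 5 mm high), so this point is 24.5 mm above the table.
- glue: bystander: upright glue stick, 30 mm across, 98 mm tall, loose, origin under its centre.
- mug: bystander: upright white mug, 80 mm across, 91 mm tall, with a handle reaching 75 mm from its axis, loose, origin under its centre.
Mind the look-alikes: they are no part of the job. What is meant by the part that bears gear_center is not green or white, and is the smaller of those in its own colour.

How it is judged:
By the outcome, as a careful person would: the job done as asked, in the order asked, and still so for the second after the job is handed in, with the robot touching nothing.
It also fails if it takes over 67 s, if anything falls off the work surface, if the arm or the gripper's body presses on something with over 40 N, if the wrist force passes 120 N, or if a joint passes its speed limit or range.

ROBOT

A 6-joint arm with a two-finger parallel gripper is mounted at the origin on a cart in front of the work surface, level with it; the furniture and walls round the work are solid. World frame = base frame: x ahead of the robot, y to its left, z up, the work surface at z = 0. Lengths are in m, angles in degrees, forces in N, time in s.
With the tool pointing down it reaches from about 0.4 to 0.825 m from the base axis. Payload 7 kg.
Tool frame: the origin (TCP) lies between the finger pads; the fingertips stand 22 mm ahead of it and the grasp point (between the pads) lies 3 mm ahead of it; z points along the fingers, y is the line along which they close (so a half turn about z gives the same grasp; the last joint's range is limited). The gripper opens to 88 mm and grips with 3 to 60 N. Pads are 19 mm wide; open, the fingers measure 130 mm over their backs; the gripper's body (78 mm by 193 mm) begins 47 mm behind the grasp point.
Start: joints at [-48.18, 20.546, 0.682, 0, -70.136, -16.507], TCP at [0.289, -0.61, 0.249] pointing down, gripper open.
Joint ranges: [-176.03, 176.03], [-82.01, 121.73], [-58.28, 71.71], [-173.87, 95.51], [-174.79, -0.11], [-173.66, 173.66]. Speed limits (degrees/s): [136.94, 136.94, 172.46, 180, 180, 180].

INTERFACE

Orientations are given as [roll, pitch, yaw] about the fixed x, y, z axes, in that order (R = Rz(yaw) Ry(pitch) Rx(roll)).
In Python, from plant import ctrl gives the robot as it stands.
- The arm moves only by the tool apply_moves, never from a script. Its argument "targets" is a list of rows, each an object with "travel": the shift along the tool's x, y, z in mm, a list of three; "roll": the turn about the tool's z in degrees; "jaw": the finger opening in mm, from 0 to 87.6. In form: [{"travel": [tx, ty, tz], "roll": roll, "jaw": jaw}, ...]. A call has 1 to 10 rows; each row shifts and turns the commanded pose from where the row before left it, along the tool's axes as they then stand; what a row does not reach is not made up. A row lasts 1/10 s, in which the tool goes at most 50 mm and 8.59 degrees, less where a joint would pass 70% of its speed; a pose out of reach is approached as far as the arm can. A call with a gripper value outside its range is refused whole. The fingers move at their own pace and stop on an object; the grip force is fixed at half the most. Time passes only in rows, so rows that do not move let the fingers close. It gives the time, the measured TCP pose, the force, the opening and the grip force at its end, in the units of the state.
- ctrl.get_obs(): the state, without advancing time (a new reading comes with each control period).
- ctrl.snapshot(name): name is "scene" or "top" or "wrist"; returns the picture (400x640x3 uint8, red, green, blue); there is no depth.
- ctrl.calibration(name): a dict with "K" (3x3 intrinsics, pixels), "extrinsics" (4x4, takes a point from camera to world coordinates); the wrist camera has in their place "hand_eye" (4x4, takes a point from camera to tool coordinates, whose origin is the TCP and whose axes are the flange's). Camera axes: x right, y down, z forward; pixel columns grow to the right and rows downward; lengths in m; the calibration is good to about 2 mm. The wrist camera is an equidistant fisheye: a pixel r from the principal point sees the ray r / f radians off the axis. A picture is of the moment at which its call begins: read the wrist's pose just before it. calibration takes no time and is no camera call.
- ctrl.close_job(): hands the job in; it is judged then, once.
The state is a dict: "clock": time; "joint_pos": joint angles; "qvel": joint speeds; "tau": joint torques, N m; "tool_pos": TCP position; "orientation": TCP orientation; "force": force on the tool from outside, world axes, zero at the start; "moment": the same for the moment, N m; "opening": finger opening in m; "gripper_force": force on a finger pad.
Only numpy, scipy, OpenCV 4.12 (cv2) and the standard library are available. Lean on these libraries where they do the work, as an engineer would, in place of code of your own. Each camera call takes 0.05 s, during which the arm holds its last target. There are 200 camera calls.

## Working session

There is one attempt and no reset: what is moved stays moved. The work goes in short steps, Python scripts to look and compute and a tool call to move; the robot and the scene stay as the last step left them, time stands still between calls to the robot, and variables do not carry over. Pictures are saved under pics/ and viewed, at most 10 in all, crops included, and the job is handed in when it is done.

Besides the shell and the picture viewer there is one more tool, called as name([rows], argument=value, ...), one row to a line, values as JSON. apply_moves: Moves the arm, as the interface text tells. Its arguments: {"type":"object","properties":{"targets":{"type":"array","items":{"type":"object","properties":{"travel":{"type":"array","items":{"type":"number"}},"roll":{"type":"number"},"jaw":{"type":"number"}}}}},"required":["targets"]}

```bash
mkdir -p pics; ls
python3 - <<'E'
from plant import ctrl
import cv2
for n in("scene","top"):
    cv2.imwrite(f"pics/{n}0.png",cv2.cvtColor(ctrl.snapshot(n),cv2.COLOR_RGB2BGR))
    c=ctrl.calibration(n);print(n,c)
print(ctrl.calibration("wrist"))
o=ctrl.get_obs();print(o)
E
```

```text
pics
scene {'K': array([[504.18926891,   0.        , 316.77283056],
       [  0.        , 504.18926891, 204.47901676],
       [  0.        ,   0.        ,   1.        ]]), 'extrinsics': array([[-0.54081369, -0.57538355,  0.61355874, -0.23851279],
       [-0.8410801 ,  0.37879472, -0.38613318,  0.45540805],
       [-0.01023813, -0.72487815, -0.68880102,  1.03628156],
       [ 0.        ,  0.        ,  0.        ,  1.        ]])}
top {'K': array([[438.43362098,   0.        , 317.63490423],
       [  0.        , 438.43362098, 209.28757991],
       [  0.        ,   0.        ,   1.        ]]), 'extrinsics': array([[-0.02368409, -0.99678291,  0.07656959,  0.43829944],
       [-0.99958772,  0.02236789, -0.0180018 , -0.05298311],
       [ 0.01623119, -0.07696437, -0.99690172,  1.56530023],
       [ 0.        ,  0.        ,  0.        ,  1.        ]])}
{'K': array([[309.70691629,   0.        , 312.11756528],
       [  0.        , 309.70691629, 198.93378939],
       [  0.        ,   0.        ,   1.        ]]), 'hand_eye': array([[ 6.62463094e-04, -9.56558707e-01, -2.91539022e-01,
         7.
[... 272 characters left out ...]
{'clock': 0.1, 'joint_pos': array([-4.81805106e+01,  2.05899091e+01,  6.37863546e-01, -1.59440162e-02,
       -7.01379172e+01, -1.65062434e+01]), 'qvel': array([-1.63135305e-04, -3.82747669e-02,  2.48392374e-01,  8.36310665e-02,
        2.26076590e-02, -1.06450677e-02]), 'tau': array([-1.21684901e-03, -5.84163415e+01,  2.93753475e+01,  7.01552600e+00,
        1.01990064e-02, -6.95363315e-05]), 'tool_pos': array([ 0.28838488, -0.60982896,  0.2476841 ]), 'orientation': array([ 1.79909486e+02, -1.11909794e-02, -1.54692174e+02]), 'force': array([-0.00239714,  0.0020689 , -0.33454619]), 'moment': array([ 0.00545223, -0.0240804 , -0.01439669]), 'gripper_force': 0.0, 'opening': 0.08783964183833062}
```

View pics/scene0.png

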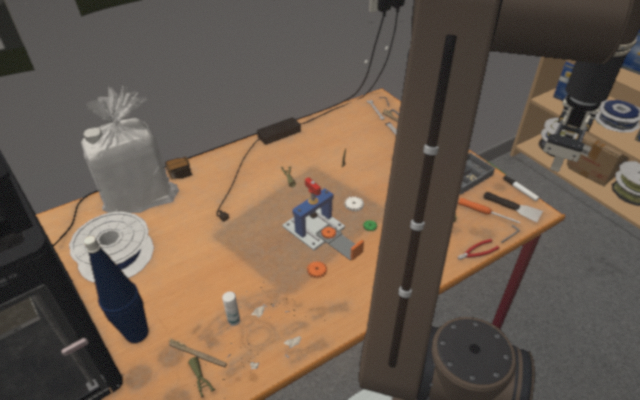

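View pics/top0.png

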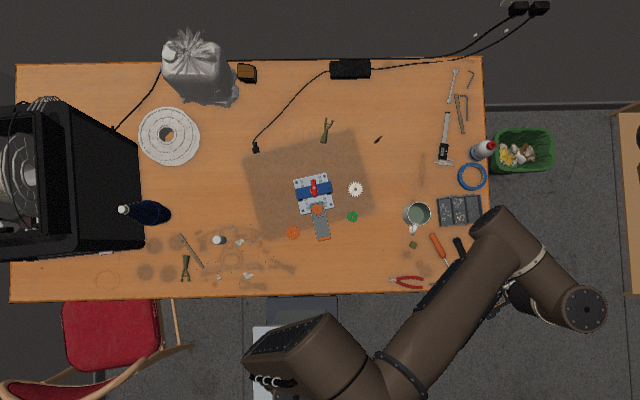

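The scene view shows the stand at (313,205), the gear in its tray at (328,231) and the tab at (357,245). In the top view the knob is at (314,187) and the tray gear at (318,210). Candidates in the top view are the orange gear in the tray (318,210), the larger loose orange gear (293,233), the white one (355,189) and the green one (352,216). I choose the smaller orange one in the tray and will check it in a crop. The mug is at (417,213) and the glue at (219,240).

```bash
cat > h.py <<'E'
import numpy as np,cv2
from plant import ctrl
def ray(n,uv,z):
    c=ctrl.calibration(n);E=c["extrinsics"]
    d=E[:3,:3]@np.linalg.solve(c["K"],[uv[0],uv[1],1]);o=E[:3,3]
    return o+d*(z-o[2])/d[2]
def blobs(im,lo,hi,box=None,amin=8):
    m=cv2.inRange(cv2.cvtColor(im,cv2.COLOR_RGB2HSV),lo,hi)
    if box is not None:
        k=np.zeros_like(m);x0,y0,x1,y1=box;k[y0:y1,x0:x1]=1;m=m*k
    n,l,s,c=cv2.connectedComponentsWithStats(m)
    return [(c[i],s[i],l==i) for i in range(1,n) if s[i,4]>=amin]
E
python3 - <<'E'
from h import *
t=cv2.cvtColor(cv2.imread("pics/top0.png"),cv2.COLOR_BGR2RGB);s=cv2.cvtColor(cv2.imread("pics/scene0.png"),cv2.COLOR_BGR2RGB)
for n,im,box in(("top",t,(280,165,370,245)),("scene",s,(280,170,380,285))):
  for nm,lo,hi in(("red",(0,170,90),(4,255,255)),("red2",(174,150,90),(180,255,255)),("or",(5,195,150),(14,255,255)),("blue",(105,100,40),(125,255,255))):
    for c,st,m in blobs(im,lo,hi,box):
        p=np.argwhere(m)[:,::-1].astype(np.float32);print(n,nm,c.round(1),st,cv2.minAreaRect(p))
a=cv2.resize(cv2.cvtColor(t[165:245,280:370],cv2.COLOR_RGB2BGR),None,fx=5,fy=5,interpolation=cv2.INTER_CUBIC)
b=cv2.resize(cv2.cvtColor(s[170:250,285:365],cv2.COLOR_RGB2BGR),(400,400),interpolation=cv2.INTER_CUBIC)
a=cv2.resize(a,(400,400*80//90));b=b[:a.shape[0]]
cv2.imwrite("pics/crop1.png",np.hstack([a,b]))
E
```

```text
top red [312.9 182.7] [311 180   5   7  26] ((312.8499755859375, 182.54998779296875), (6.008327484130859, 3.7947328090667725), 71.56504821777344)
top red [314.  191.5] [311 187   6   9  36] ((313.5, 191.0), (8.0, 5.0), 90.0)
top or [317.  209.2] [313 205   9   9  46] ((317.10003662109375, 209.2000274658203), (7.602630138397217, 8.049844741821289), 63.43495178222656)
top or [292.5 232.2] [287 227  12  11  63] ((292.5, 232.0), (10.0, 11.0), 90.0)
top or [324.5 238. ] [319 237  11   3  19] ((324.0192565917969, 238.09619140625), (1.7650452852249146, 10.198039054870605), 78.69007110595703)
top blue [323.9 187.9] [317 182  15  13 150] ((323.576904296875, 187.88461303710938), (10.59027099609375, 15.29705810546875), 78.69007110595703)
top blue [303.  192.5] [295 186  17  15 157] ((303.5882568359375, 192.8529510498047), (11.641709327697754, 15.764815330505371), 75.96376037597656)
scene red [307.8 181. ] [306 179   4   6  17] ((307.5, 181.5), (5.0, 3.0), 90.0)
scene red [314.7 186.6] [310 185   9   5  26] ((314.3970642089844, 186.3382110595703), (7.888935089111328, 3.944467306137085), 30.963756561279297)
scene blue [323.5 196.4] [319 191  12  12  65] ((323.2094421386719, 195.4932403564453), (7.55609655380249, 12.787240982055664), 54.46232223510742)
scene blue [303.4 208.5] [294 202  20  14 123] ((303.34613037109375, 208.26925659179688), (8.59785270690918, 18.582456588745117), 56.3099365234375)
```

View pics/crop1.png

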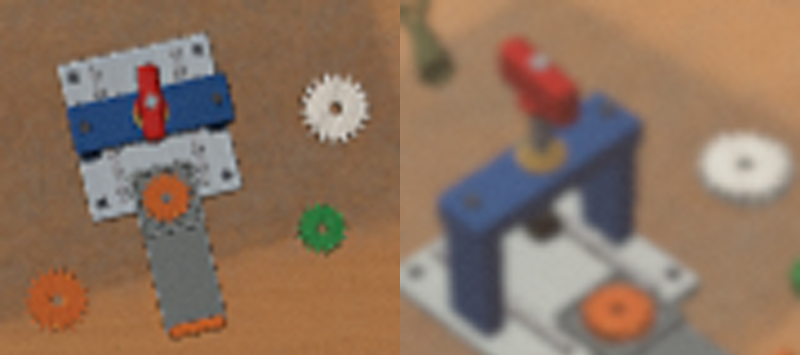

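The crop confirms the choice: the orange gear in the tray is smaller than the loose orange one. The bar points almost along the tray axis. Next I compute the poses.

Run:
```python
from h import *
K=ray("top",(313.4,187),.168);G=ray("top",(317.1,209.2),.029);T=ray("top",(324.3,238.2),.06)
print("knob",K,"gear",G,"tab",T)
for a,b in((G,K),(T,K),(T,G)):
    d=b-a;print(np.hypot(*d[:2]),np.degrees(np.arctan2(d[1],d[0])))
print("blue bridge dir",[ray("top",p,.103)[:2] for p in((323.9,187.9),(303,192.5))])
print("knob ends",ray("top",(312.5,180.5),.171)[:2],ray("top",(314.3,195),.171)[:2])
print("mug",ray("top",(417,213),.09),"glue",ray("top",(219,240),.098))
```

```text
knob [ 0.61764163 -0.06632611  0.168     ] gear [ 0.55664976 -0.07885262  0.029     ] tab [ 0.45404305 -0.10065259  0.06      ]
0.06226492858285297 11.606018758725675
0.16716100486812607 11.849977742936318
0.10489697573123903 11.994787056040812
blue bridge dir [array([ 0.62217914, -0.10213824]), array([ 0.60816929, -0.03165074])]
knob ends [ 0.6382948  -0.06389447] [ 0.59144226 -0.06858366]
mug [ 0.5314624  -0.41570263  0.09      ] glue [0.45590925 0.25105859 0.098     ]
```

apply_moves([
  {"travel": [-25, 31, 0], "roll": 0, "jaw": 0},
  {"travel": [-25, 31, 0], "roll": 0, "jaw": 0},
  {"travel": [-25, 31, 0], "roll": 0, "jaw": 0},
  {"travel": [-26, 31, 0], "roll": 0, "jaw": 0},
  {"travel": [-26, 31, 0], "roll": 0, "jaw": 0},
  {"travel": [-26, 31, 0], "roll": 0, "jaw": 0},
  {"travel": [-26, 31, 0], "roll": 0, "jaw": 0},
  {"travel": [-26, 31, 0], "roll": 0, "jaw": 0},
  {"travel": [-26, 31, 0], "roll": 0, "jaw": 0},
  {"travel": [-26, 31, 0], "roll": 0, "jaw": 0},
])

```text
clock: 1.1
tool_pos: [0.3882, -0.2185, 0.2485]
orientation: [180.0, 0.0, -154.7]
force: [1.3, -0.1, 0.1]
opening: 0.0134
gripper_force: 0.0
```

apply_moves([
  {"travel": [-25, 30, 0], "roll": 0, "jaw": 0},
  {"travel": [-25, 30, 0], "roll": 0, "jaw": 0},
  {"travel": [-24, 29, 0], "roll": 0, "jaw": 0},
  {"travel": [0, 0, 0], "roll": 6.8, "jaw": 0},
  {"travel": [0, 0, 0], "roll": 6.7, "jaw": 0},
  {"travel": [0, 0, 0], "roll": 0, "jaw": 0},
  {"travel": [0, 0, 0], "roll": 0, "jaw": 0},
])

```text
clock: 1.8
tool_pos: [0.417, -0.108, 0.2484]
orientation: [180.0, -0.0, -168.0]
force: [0.4, -0.7, 0.5]
opening: 0.0007
gripper_force: 0.0
```

```bash
cat >> h.py <<'E'
from scipy.spatial.transform import Rotation as Ro
def pose():
    o=ctrl.get_obs();T=np.eye(4);T[:3,:3]=Ro.from_euler("xyz",o["orientation"],degrees=True).as_matrix();T[:3,3]=o["tool_pos"];return T,o
def wray(T,uv,z):
    c=ctrl.calibration("wrist");K=c["K"];x=np.array([(uv[0]-K[0,2])/K[0,0],(uv[1]-K[1,2])/K[1,1]]);r=np.hypot(*x)
    d=np.r_[x/max(r,1e-9)*np.sin(r),np.cos(r)];E=T@c["hand_eye"];d=E[:3,:3]@d;o=E[:3,3]
    return o+d*(z-o[2])/d[2]
def todelta(T,p): return T[:3,:3].T@(np.array(p)-T[:3,3])*1000
E
python3 - <<'E'
from h import *
T,o=pose();print(o["tool_pos"],o["orientation"],o["joint_pos"].round(1),o["force"],o["moment"],o["clock"],o["opening"])
im=ctrl.snapshot("wrist");cv2.imwrite("pics/w1.png",cv2.cvtColor(im,cv2.COLOR_RGB2BGR))
np.save("T1.npy",T)
E
```

```text
[ 0.41700512 -0.10800782  0.24841195] [ 1.79995943e+02 -2.00293521e-02 -1.67995653e+02] [ 11.9  -3.3 -28.2  -0.  -65.2 -89.9] [ 0.4169435  -0.71536725  0.46277332] [ 0.01725006  0.00782641 -0.04365444] 1.8 0.000680382779094846
```

View pics/w1.png

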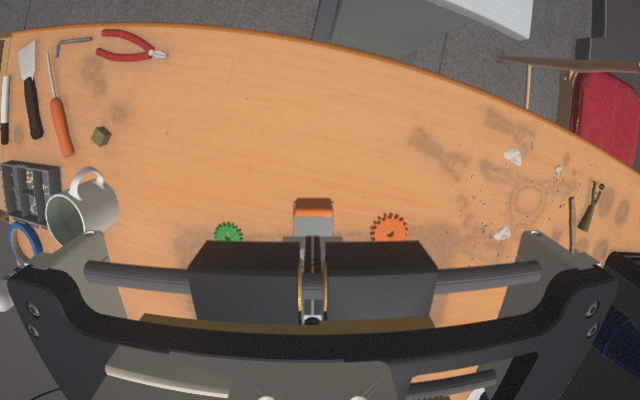

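The wrist view shows the orange tab at (313,212), just ahead of the closed fingers at (313,275). The green gear is at (229,232), the larger orange one at (389,228) and the mug at (83,210). I measure the tab next.

Run:
```python
from h import *
T=np.load("T1.npy");im=cv2.cvtColor(cv2.imread("pics/w1.png"),cv2.COLOR_BGR2RGB)
print([tuple(im[y,313]) for y in range(194,236,2)])
for c,s,m in blobs(im,(4,150,60),(14,255,255),(280,190,345,240)):
    print(c,s)
for uv in((295,207),(331,207),(313,199),(313,206),(313,216)): print(uv,wray(T,uv,.06))
ax=np.array([.6176,-.0663]);u=np.array([np.cos(.206),np.sin(.206)])
print("tab pred",ax-.165*u)
```

```text
[(np.uint8(217), np.uint8(154), np.uint8(105)), (np.uint8(214), np.uint8(150), np.uint8(102)), (np.uint8(134), np.uint8(87), np.uint8(55)), (np.uint8(109), np.uint8(66), np.uint8(42)), (np.uint8(108), np.uint8(66), np.uint8(41)), (np.uint8(111), np.uint8(68), np.uint8(46)), (np.uint8(105), np.uint8(63), np.uint8(37)), (np.uint8(121), np.uint8(71), np.uint8(41)), (np.uint8(187), np.uint8(104), np.uint8(61)), (np.uint8(225), np.uint8(128), np.uint8(73)), (np.uint8(232), np.uint8(136), np.uint8(77)), (np.uint8(202), np.uint8(135), np.uint8(107)), (np.uint8(144), np.uint8(145), np.uint8(141)), (np.uint8(148), np.uint8(145), np.uint8(141)), (np.uint8(149), np.uint8(148), np.uint8(147)), (np.uint8(144), np.uint8(139), np.uint8(139)), (np.uint8(147), np.uint8(146), np.uint8(144)), (np.uint8(149), np.uint8(148), np.uint8(144)), (np.uint8(144), np.uint8(144), np.uint8(140)), (np.uint8(148), np.uint8(147), np.uint8(143)), (np.uint8(146), np.uint8(144), np.uint8(144))]
[313.1092437  207.26890756] [294 198  39  18 595]
(295, 207) [ 0.44986158 -0.11967942  0.06      ]
(331, 207) [ 0.44160461 -0.08088991  0.06      ]
(313, 199) [ 0.43672629 -0.10221894  0.06      ]
(313, 206) [ 0.44459088 -0.10053421  0.06      ]
(313, 216) [ 0.4560332  -0.09808248  0.06      ]
tab pred [ 0.45608861 -0.10005011]
```

apply_moves([
  {"travel": [0, 0, 45], "jaw": 0, "roll": 0},
  {"travel": [0, 0, 45], "jaw": 0, "roll": 0},
  {"travel": [0, 0, 45], "jaw": 0, "roll": 0},
  {"travel": [0, 0, 40], "jaw": 0, "roll": 0},
  {"travel": [0, 0, 23], "jaw": 0, "roll": 0},
  {"travel": [-8, 0, 0], "jaw": 0, "roll": 0},
  {"travel": [-8, 0, 0], "jaw": 0, "roll": 0},
  {"travel": [-6, 0, 0], "jaw": 0, "roll": 0},
  {"travel": [-6, 0, 0], "jaw": 0, "roll": 0},
  {"travel": [-6, 0, 0], "jaw": 0, "roll": 0},
])

```text
clock: 2.85
tool_pos: [0.4515, -0.1009, 0.0516]
orientation: [-180.0, 0.1, -168.2]
force: [-2.2, -0.6, 1.0]
opening: 0.0007
gripper_force: 0.9
```

apply_moves([
  {"travel": [-6, 0, 0], "jaw": 0, "roll": 0},
  {"travel": [-6, 0, 0], "jaw": 0, "roll": 0},
  {"travel": [-6, 0, 0], "jaw": 0, "roll": 0},
  {"travel": [-6, 0, 0], "jaw": 0, "roll": 0},
  {"travel": [-5, 0, 0], "jaw": 0, "roll": 0},
  {"travel": [-5, 0, 0], "jaw": 0, "roll": 0},
])

```text
clock: 3.45
tool_pos: [0.4841, -0.094, 0.0505]
orientation: [-180.0, -0.0, -168.2]
force: [-1.6, -0.4, 1.3]
opening: 0.0003
gripper_force: 0.8
```

apply_moves([
  {"travel": [-3, 0, 0], "jaw": 0, "roll": 0},
  {"travel": [-3, 0, 0], "jaw": 0, "roll": 0},
  {"travel": [0, 0, 0], "jaw": 0, "roll": 0},
])

```text
clock: 3.75
tool_pos: [0.4902, -0.0927, 0.0505]
orientation: [-180.0, 0.0, -168.2]
force: [0.6, -0.1, 0.2]
opening: 0.0003
gripper_force: 0.0
```

apply_moves([
  {"travel": [-3, 0, 0], "jaw": 0, "roll": 0},
  {"travel": [-3, 0, 0], "jaw": 0, "roll": 0},
])

```text
clock: 3.95
tool_pos: [0.4952, -0.0916, 0.0505]
orientation: [180.0, -0.0, -168.2]
force: [-6.3, -1.9, 4.1]
opening: 0.0007
gripper_force: 5.2
```

apply_moves([
  {"travel": [-1, 0, 0], "jaw": 0, "roll": 0},
  {"travel": [-1, 0, 0], "jaw": 0, "roll": 0},
])

```text
clock: 4.15
tool_pos: [0.4952, -0.0917, 0.0502]
orientation: [180.0, -0.2, -168.2]
force: [-9.7, -1.3, 6.5]
opening: 0.0009
gripper_force: 4.8
```

apply_moves([
  {"travel": [-1, 0, 0], "jaw": 0, "roll": 0},
  {"travel": [-1, 0, 0], "jaw": 0, "roll": 0},
])

```text
clock: 4.35
tool_pos: [0.4953, -0.0917, 0.0499]
orientation: [180.0, -0.4, -168.3]
force: [-14.1, -2.7, 10.6]
opening: 0.0004
gripper_force: 7.2
```

apply_moves([
  {"travel": [10, 0, 0], "jaw": 0, "roll": 0},
  {"travel": [20, 0, 0], "jaw": 0, "roll": 0},
  {"travel": [0, 0, -40], "jaw": 0, "roll": 0},
  {"travel": [0, 0, -45], "jaw": 0, "roll": 0},
  {"travel": [0, 0, -50], "jaw": 0, "roll": 0},
  {"travel": [0, 0, -50], "jaw": 0, "roll": 0},
  {"travel": [0, 0, -45], "jaw": 20, "roll": 0},
  {"travel": [-40, 0, 0], "jaw": 44, "roll": 0},
  {"travel": [-40, 0, 0], "jaw": 44, "roll": 0},
  {"travel": [-40, 0, 0], "jaw": 44, "roll": 0},
])

```text
clock: 5.35
tool_pos: [0.5894, -0.0719, 0.2819]
orientation: [180.0, 0.2, -168.2]
force: [0.0, 0.7, 0.7]
opening: 0.0269
gripper_force: 0.0
```

apply_moves([
  {"travel": [-40, 0, 0], "jaw": 44, "roll": 0},
  {"travel": [-35, 0, 0], "jaw": 44, "roll": 0},
  {"travel": [0, 0, 0], "jaw": 44, "roll": 0},
  {"travel": [0, 0, 0], "jaw": 44, "roll": 0},
])

```text
clock: 5.75
tool_pos: [0.6616, -0.0567, 0.2794]
orientation: [180.0, -0.0, -168.2]
force: [-0.0, -0.1, -0.1]
opening: 0.0441
gripper_force: 0.0
```

Run:
```python
from h import *
T,o=pose();print(o["tool_pos"],o["orientation"],o["joint_pos"].round(1),o["force"],o["moment"],o["clock"],o["opening"])
im=ctrl.snapshot("wrist");cv2.imwrite("pics/w2.png",cv2.cvtColor(im,cv2.COLOR_RGB2BGR))
np.save("T2.npy",T)
for lo,hi in(((0,150,50),(4,255,255)),((174,150,50),(180,255,255)),((5,150,60),(14,255,255))):
  for c,s,m in blobs(im,lo,hi,(220,60,420,300),40):
    p=np.argwhere(m)[:,::-1].astype(np.float32);print(lo,c,s,cv2.minAreaRect(p),wray(T,c,.171))
```

```text
[ 0.66155647 -0.05665354  0.27943394] [ 1.79994832e+02 -4.02559847e-02 -1.68173840e+02] [ 11.9  18.6   1.9  -0.  -73.3 -90.1] [-0.02479905 -0.09430746 -0.05583379] [-0.0098871   0.06040238 -0.03954638] 5.75 0.04409899343957948
(0, 150, 50) [312.62190476 143.51809524] [ 300  111   26   67 1050] ((312.5, 144.0), (66.0, 25.0), 90.0) [ 0.61290203 -0.06596335  0.171     ]
```

View pics/w2.png

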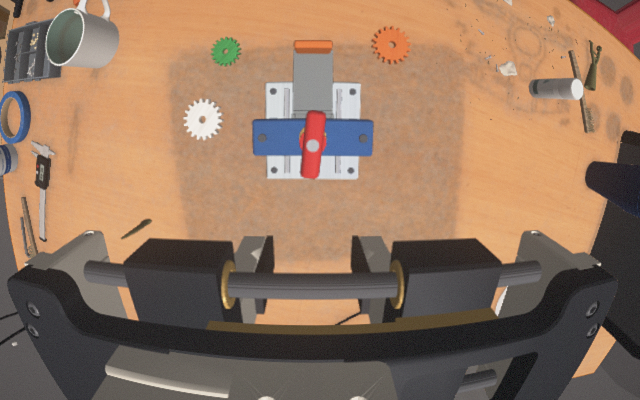

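The wrist view shows the tray home, with the tab at (313,46) and the gear under the bridge. The knob bar runs from about (315,112) to (310,177), with its hub dot at (313,145). I measure the axis, the bar angle and the home check.

Run:
```python
from h import *
T=np.load("T2.npy");im=cv2.cvtColor(cv2.imread("pics/w2.png"),cv2.COLOR_BGR2RGB)
h=cv2.cvtColor(im,cv2.COLOR_RGB2HSV)
for r in range(108,184,4):
    x=np.where((h[r,285:345,1]>130)&((h[r,285:345,0]<6)|(h[r,285:345,0]>172)))[0]+285
    if len(x): print(r,x.min(),x.max(),im[r,x.min()+2],im[r,x.max()-2])
g=(h[...,1]<90)&(h[...,2]>100);b=np.argwhere(g[138:153,305:321])
cc=b.mean(0)[::-1]+[305,138];print("hub",cc,wray(T,cc,.170))
m=blobs(im,(0,150,50),(4,255,255),(280,100,345,185),100)[0][2]
p=np.argwhere(m)[:,::-1];w=np.array([wray(T,q,.170)[:2] for q in p]);c=w.mean(0);e=np.linalg.eigh(np.cov((w-c).T))[1][:,1];print("bar c",c,"angle",np.degrees(np.arctan2(e[1],e[0])))
for c,s,m in blobs(im,(5,150,60),(14,255,255),(285,30,345,60),30):print("tab",c,s,wray(T,c,.06))
pb=[(p[1],p[0]) for p in np.argwhere((h[115:160,250:376,0]>105)&(h[115:160,250:376,0]<125)&(h[115:160,250:376,1]>120))]
r=cv2.minAreaRect(np.array(pb,np.float32));print(r)
```

```text
112 308 321 [154  58  58] [139  56  55]
116 307 325 [191  66  64] [215  72  69]
120 306 325 [181  64  62] [213  68  66]
124 306 324 [191  67  65] [217  73  72]
128 305 323 [180  63  62] [218  77  73]
132 305 323 [189  68  66] [216  69  65]
136 301 324 [189  71  71] [196  67  65]
140 299 325 [218  73  68] [195  71  67]
144 300 325 [200  71  69] [209  73  72]
148 301 323 [130  58  57] [186  61  61]
152 303 321 [189  67  66] [216  71  68]
156 303 320 [195  69  66] [220  74  72]
160 302 319 [181  62  61] [222  79  74]
164 302 319 [189  67  62] [220  76  70]
168 302 318 [198  66  64] [221  75  71]
172 301 318 [186  65  64] [220  74  72]
176 303 316 [216  76  73] [223  77  73]
hub [312.23076923 145.23076923] [ 0.61442064 -0.06595724  0.17      ]
bar c [ 0.61312502 -0.06593005] angle -174.23337290547846
tab [312.85287846  45.86993603] [294  40  39  13 469] [ 0.51496137 -0.08596729  0.06      ]
((62.5, 22.0), (34.0, 117.0), 90.0)
```

apply_moves([
  {"travel": [24, 0, 0], "roll": -8.5, "jaw": 44},
  {"travel": [0, 0, 0], "roll": -8.5, "jaw": 44},
  {"travel": [0, 0, 0], "roll": -8.5, "jaw": 44},
  {"travel": [0, 0, 0], "roll": -8.5, "jaw": 44},
  {"travel": [0, 0, 0], "roll": -8.5, "jaw": 44},
  {"travel": [0, 0, 0], "roll": -8.5, "jaw": 44},
  {"travel": [0, 0, 0], "roll": -8.5, "jaw": 44},
  {"travel": [0, 0, 0], "roll": -8.5, "jaw": 44},
  {"travel": [0, 0, 0], "roll": -8.5, "jaw": 44},
  {"travel": [0, 0, 0], "roll": -8.5, "jaw": 44},
])

```text
clock: 6.8
tool_pos: [0.6367, -0.0621, 0.2817]
orientation: [-179.9, 0.0, -82.8]
force: [0.9, 0.8, -0.2]
opening: 0.044
gripper_force: 0.0
```

apply_moves([
  {"travel": [0, 0, 0], "roll": -8.5, "jaw": 44},
  {"travel": [0, 0, 0], "roll": -8.5, "jaw": 44},
  {"travel": [0, 0, 0], "roll": -8.5, "jaw": 44},
  {"travel": [0, 0, 0], "roll": -8.5, "jaw": 44},
  {"travel": [0, 0, 0], "roll": -8.5, "jaw": 44},
  {"travel": [0, 0, 0], "roll": -8.5, "jaw": 44},
  {"travel": [0, 0, 0], "roll": -8.5, "jaw": 44},
  {"travel": [0, 0, 0], "roll": -8.5, "jaw": 44},
  {"travel": [0, 0, 0], "roll": -8.5, "jaw": 44},
  {"travel": [0, 0, 0], "roll": -8.5, "jaw": 44},
])

```text
clock: 7.8
tool_pos: [0.6367, -0.0621, 0.2817]
orientation: [-180.0, -0.1, 2.2]
force: [-0.2, 0.0, 0.4]
opening: 0.0439
gripper_force: 0.0
```

apply_moves([
  {"travel": [0, 0, 0], "roll": -4, "jaw": 44},
  {"travel": [0, 0, 0], "roll": 0, "jaw": 44},
  {"travel": [0, 0, 0], "roll": 0, "jaw": 44},
])

```text
clock: 8.1
tool_pos: [0.637, -0.062, 0.2814]
orientation: [-180.0, -0.1, 5.7]
force: [0.5, -0.3, 0.1]
opening: 0.0439
gripper_force: 0.0
```

Run:
```python
from h import *
T,o=pose();print(o["tool_pos"],o["orientation"],o["joint_pos"].round(1),o["force"],o["moment"])
print(todelta(T,[.6155,-.066,.167]))
im=ctrl.snapshot("wrist")
for c,s,m in blobs(im,(0,150,50),(4,255,255),(220,60,420,300),40):
    p=np.argwhere(m)[:,::-1];w=np.array([wray(T,q,.170)[:2] for q in p]);c2=w.mean(0);e=np.linalg.eigh(np.cov((w-c2).T))[1][:,1]
    print(c,s,c2,np.degrees(np.arctan2(e[1],e[0])))
```

```text
[ 0.63696722 -0.06204087  0.28135522] [-1.79992546e+02 -7.61532407e-02  5.67589300e+00] [ 11.9  16.2  -1.3   0.  -72.5  83.8] [ 0.49337774 -0.27307739  0.12487574] [-0.09293033  0.13365317 -0.01838792]
[-21.90551194   1.83145756 114.32596637]
[314.2710084  223.27521008] [303 193  24  64 952] [ 0.62013245 -0.0650723 ] -173.92376219642242
```

apply_moves([
  {"travel": [-21, 1.5, 0], "roll": 0, "jaw": 44},
  {"travel": [0, 0, 30], "roll": 0, "jaw": 44},
  {"travel": [0, 0, 30], "roll": 0, "jaw": 44},
  {"travel": [0, 0, 30], "roll": 0, "jaw": 44},
  {"travel": [0, 0, 20], "roll": 0, "jaw": 44},
  {"travel": [0, 0, 5], "roll": 0, "jaw": 44},
  {"travel": [0, 0, 0], "roll": 0, "jaw": 44},
  {"travel": [0, 0, 0], "roll": 0, "jaw": 44},
])

```text
clock: 8.95
tool_pos: [0.6175, -0.0655, 0.1669]
orientation: [180.0, -0.1, 5.8]
force: [-0.0, -0.5, -0.1]
opening: 0.0439
gripper_force: 0.0
```

```bash
cat > st.py <<'E'
from h import *
T,o=pose();print("t",o["clock"],"p",(o["tool_pos"]*1000).round(2),"yaw",o["orientation"].round(2),"F",o["force"].round(2),"M",o["moment"].round(3),"tau6",o["tau"][5].round(3),"op",round(o["opening"]*1000,2),"g",round(o["gripper_force"],1),"j",o["joint_pos"].round(1))
E
python3 st.py;python3 - <<'E'
from h import *
im=ctrl.snapshot("wrist");cv2.imwrite("pics/w3.png",cv2.cvtColor(im[100:400,150:500],cv2.COLOR_RGB2BGR))
E
```

```text
t 8.95 p [617.5  -65.52 166.94] yaw [ 1.7999e+02 -1.1000e-01  5.8000e+00] F [-0.03 -0.55 -0.08] M [-0.129  0.075 -0.011] tau6 -0.013 op 43.93 g 0.0 j [ 12.   19.  -12.8   0.  -58.   83.8]
```

View pics/w3.png

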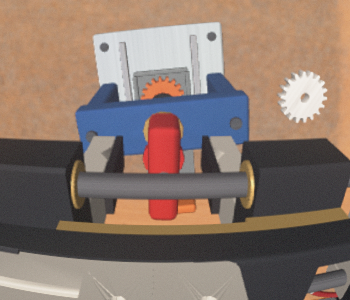

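The fingers straddle the red bar (crop 163,165), which sits centred, and the gear lies in its pocket beyond the bridge (162,88). I close the fingers now.

apply_moves([
  {"travel": [0, 0, 0], "roll": 0, "jaw": 10},
  {"travel": [0, 0, 0], "roll": 0, "jaw": 10},
  {"travel": [0, 0, 0], "roll": 0, "jaw": 10},
  {"travel": [0, 0, 0], "roll": 0, "jaw": 10},
  {"travel": [0, 0, 0], "roll": 0, "jaw": 10},
  {"travel": [0, 0, 0], "roll": 0, "jaw": 10},
])

```text
clock: 9.6
tool_pos: [0.6168, -0.0659, 0.1658]
orientation: [180.0, -0.0, 5.8]
force: [1.2, -3.4, 0.9]
opening: 0.0154
gripper_force: 30.0
```

```bash
python3 st.py
```

```text
t 9.6 p [616.82 -65.93 165.84] yaw [ 1.7997e+02 -1.0000e-02  5.8100e+00] F [ 1.2  -3.38  0.88] M [-1.216  0.017 -0.068] tau6 0.109 op 15.43 g 30.0 j [ 11.9  19.1 -12.9   0.  -58.   83.9]
```

apply_moves([
  {"travel": [0, 0, 0.56], "roll": 4, "jaw": 10},
  {"travel": [0, 0, 0.56], "roll": 4, "jaw": 10},
  {"travel": [0, 0, 0.56], "roll": 4, "jaw": 10},
  {"travel": [0, 0, 0.56], "roll": 4, "jaw": 10},
])

```text
clock: 10.0
tool_pos: [0.6168, -0.0666, 0.1637]
orientation: [179.9, -0.0, -10.3]
force: [-0.2, -5.7, 1.5]
opening: 0.0157
gripper_force: 30.0
```

```bash
python3 st.py
```

```text
t 10.0 p [616.81 -66.58 163.68] yaw [ 1.7991e+02 -2.0000e-02 -1.0330e+01] F [-0.22 -5.66  1.49] M [-2.638  0.025  0.133] tau6 0.966 op 15.67 g 30.0 j [ 11.9  19.2 -13.1   0.1 -57.7  67.7]
```

apply_moves([
  {"travel": [0, 0.6, 0.7], "roll": 5, "jaw": 10},
  {"travel": [0, 0, 0.7], "roll": 5, "jaw": 10},
  {"travel": [0, 0, 0.7], "roll": 5, "jaw": 10},
  {"travel": [0, 0, 0.7], "roll": 5, "jaw": 10},
  {"travel": [0, 0, 0.7], "roll": 5, "jaw": 10},
])

```text
clock: 10.5
tool_pos: [0.6164, -0.0677, 0.1602]
orientation: [179.9, -0.0, -35.4]
force: [-0.2, -9.1, 2.9]
opening: 0.0158
gripper_force: 30.0
```

```bash
python3 st.py
```

```text
t 10.5 p [616.36 -67.72 160.17] yaw [ 1.7987e+02 -4.0000e-02 -3.5370e+01] F [-0.23 -9.14  2.85] M [-3.468  0.322  0.196] tau6 1.255 op 15.82 g 30.0 j [ 11.8  19.4 -13.3   0.1 -57.4  42.7]
```

apply_moves([
  {"travel": [0, 0, 0.56], "roll": 4, "jaw": 10},
  {"travel": [0, 0, 0.56], "roll": 4, "jaw": 10},
  {"travel": [0, 0, 0.56], "roll": 4, "jaw": 10},
  {"travel": [0, 0, 0.56], "roll": 4, "jaw": 10},
  {"travel": [0, 0, 0.56], "roll": 4, "jaw": 10},
])

```text
clock: 11.0
tool_pos: [0.6157, -0.0683, 0.1573]
orientation: [179.8, -0.1, -55.3]
force: [-1.3, -10.3, 3.4]
opening: 0.0158
gripper_force: 30.0
```

```bash
python3 st.py
```

```text
t 11.0 p [615.73 -68.34 157.34] yaw [ 1.7981e+02 -8.0000e-02 -5.5340e+01] F [ -1.29 -10.26   3.41] M [-4.265  0.949  0.158] tau6 0.974 op 15.8 g 30.0 j [ 11.8  19.5 -13.6   0.2 -57.1  22.8]
```

apply_moves([
  {"travel": [0.2, 0.7, 0.5], "roll": 4, "jaw": 10},
  {"travel": [0.2, 0.7, 0.5], "roll": 4, "jaw": 10},
  {"travel": [0.2, 0.7, 0.5], "roll": 4, "jaw": 10},
  {"travel": [0.2, 0.7, 0.5], "roll": 4, "jaw": 10},
])

```text
clock: 11.4
tool_pos: [0.6147, -0.0692, 0.1552]
orientation: [180.0, -0.1, -71.3]
force: [1.2, -3.9, -0.3]
opening: 0.0159
gripper_force: 30.0
```

```bash
python3 st.py
```

```text
t 11.4 p [614.71 -69.17 155.23] yaw [ 1.7999e+02 -7.0000e-02 -7.1340e+01] F [ 1.17 -3.85 -0.28] M [-1.928 -0.536  0.176] tau6 0.963 op 15.88 g 30.0 j [ 11.7  19.5 -13.9   0.1 -56.6   6.9]
```

apply_moves([
  {"travel": [0, 0.2, 0.55], "roll": 4, "jaw": 10},
  {"travel": [0, 0.2, 0.55], "roll": 4, "jaw": 10},
])

```text
clock: 11.6
tool_pos: [0.6143, -0.0692, 0.1541]
orientation: [180.0, -0.1, -79.3]
force: [0.9, -5.2, 0.1]
opening: 0.0156
gripper_force: 30.0
```

```bash
python3 st.py
```

```text
t 11.6 p [614.33 -69.23 154.11] yaw [ 1.800e+02 -7.000e-02 -7.934e+01] F [ 0.85 -5.21  0.14] M [-2.196 -0.359  0.124] tau6 0.976 op 15.56 g 30.0 j [ 11.7  19.5 -14.    0.1 -56.5  -1.1]
```

```bash
cat > avg.py <<'E'
from h import *
L=[]
for i in range(8):
    o=ctrl.get_obs();L.append(np.r_[o["moment"][2],o["tau"][5],o["force"],o["orientation"][2]]);ctrl.snapshot("wrist")
L=np.array(L);print(L.round(3));print("mean",L.mean(0).round(3),"z",o["tool_pos"].round(5))
E
python3 avg.py
```

```text
[[ 1.2400e-01  9.7600e-01  8.5100e-01 -5.2110e+00  1.3600e-01 -7.9337e+01]
 [ 1.3900e-01  4.5700e-01  8.9800e-01 -6.0990e+00  1.0210e+00 -7.9594e+01]
 [ 5.6000e-02 -9.4100e-01  1.1740e+00 -6.2320e+00 -8.5000e-02 -7.9313e+01]
 [ 3.6000e-02 -3.2000e-01  1.0860e+00 -6.6540e+00 -1.8200e-01 -7.9219e+01]
 [-2.9000e-02 -7.5000e-02  1.2210e+00 -5.6100e+00  2.0500e-01 -7.9193e+01]
 [-1.9000e-02 -1.2000e-02  7.9900e-01 -4.9550e+00  2.3000e-02 -7.9189e+01]
 [ 1.2000e-02  2.0000e-03  1.2410e+00 -6.3740e+00  4.1000e-02 -7.9189e+01]
 [-1.5000e-02  5.0000e-03  1.1550e+00 -6.4480e+00 -2.4800e-01 -7.9190e+01]]
mean [ 3.8000e-02  1.1000e-02  1.0530e+00 -5.9480e+00  1.1400e-01 -7.9278e+01] z [ 0.6143  -0.06921  0.15403]
```

apply_moves([
  {"travel": [0, 0.3, 0.55], "roll": 4, "jaw": 10},
  {"travel": [0, 0.3, 0.55], "roll": 4, "jaw": 10},
])

```text
clock: 12.2
tool_pos: [0.6138, -0.0693, 0.153]
orientation: [-180.0, -0.1, -87.3]
force: [1.8, -6.0, -0.4]
opening: 0.0158
gripper_force: 30.0
```

```bash
python3 avg.py
```

```text
[[ 2.2200e-01  1.0610e+00  1.7700e+00 -5.9760e+00 -4.4600e-01 -8.7321e+01]
 [ 1.3500e-01  4.7600e-01  1.3650e+00 -5.2430e+00  8.1800e-01 -8.7587e+01]
 [ 4.5000e-02 -9.3900e-01  7.4300e-01 -6.2540e+00 -4.3700e-01 -8.7314e+01]
 [ 5.0000e-03 -3.2200e-01  4.5000e-01 -6.2410e+00  8.6000e-01 -8.7217e+01]
 [-4.4000e-02 -7.6000e-02  1.9280e+00 -6.1880e+00  8.0400e-01 -8.7194e+01]
 [ 4.8000e-02 -1.3000e-02  1.4230e+00 -5.2650e+00 -2.6100e-01 -8.7190e+01]
 [ 1.9000e-02  0.0000e+00  1.3740e+00 -5.9750e+00  4.0100e-01 -8.7189e+01]
 [ 5.0000e-03  3.0000e-03  6.1300e-01 -6.2030e+00  9.7700e-01 -8.7192e+01]]
mean [ 5.4000e-02  2.4000e-02  1.2080e+00 -5.9180e+00  3.3900e-01 -8.7275e+01] z [ 0.61385 -0.0693   0.15297]
```

apply_moves([
  {"travel": [0.3, 0.15, 0.56], "roll": 4, "jaw": 10},
  {"travel": [0.3, 0.15, 0.56], "roll": 4, "jaw": 10},
])

```text
clock: 12.8
tool_pos: [0.6134, -0.0695, 0.1518]
orientation: [-180.0, -0.0, -95.3]
force: [0.5, -4.1, 1.1]
opening: 0.0157
gripper_force: 30.0
```

```bash
python3 st.py
```

```text
t 12.8 p [613.44 -69.5  151.84] yaw [-1.7998e+02 -4.0000e-02 -9.5330e+01] F [ 0.51 -4.06  1.09] M [-1.013 -0.129  0.157] tau6 1.06 op 15.74 g 30.0 j [ 11.7  19.6 -14.2   0.  -56.2 -17. ]
```

apply_moves([
  {"travel": [0.3, 0.15, 0.56], "roll": 4, "jaw": 10},
])

```text
clock: 12.9
tool_pos: [0.6132, -0.0696, 0.1513]
orientation: [-180.0, -0.0, -99.3]
force: [0.2, -1.2, 1.2]
opening: 0.0157
gripper_force: 30.0
```

```bash
python3 st.py
```

```text
t 12.9 p [613.23 -69.57 151.27] yaw [-1.7998e+02 -2.0000e-02 -9.9340e+01] F [ 0.2  -1.18  1.23] M [-0.598 -0.03   0.204] tau6 0.982 op 15.66 g 30.0 j [ 11.6  19.6 -14.3   0.  -56.1 -21. ]
```

apply_moves([
  {"travel": [0.3, 0.15, 0.56], "roll": 4, "jaw": 10},
])

```text
clock: 13.0
tool_pos: [0.613, -0.0696, 0.1507]
orientation: [-180.0, 0.0, -103.3]
force: [-0.3, -1.4, 3.0]
opening: 0.0157
gripper_force: 30.0
```

```bash
python3 st.py
```

```text
t 13.0 p [613.03 -69.59 150.7 ] yaw [-179.98    0.   -103.34] F [-0.3  -1.43  3.  ] M [-0.151  0.08   0.143] tau6 0.979 op 15.69 g 30.0 j [ 11.6  19.6 -14.4   0.  -56.  -25. ]
```

apply_moves([
  {"travel": [0, 0.18, 0.5], "roll": 4, "jaw": 10},
])

```text
clock: 13.1
tool_pos: [0.6128, -0.0695, 0.1502]
orientation: [-180.0, 0.0, -107.3]
force: [-0.0, -0.8, 1.3]
opening: 0.0159
gripper_force: 30.0
```

```bash
python3 st.py
```

```text
t 13.1 p [612.82 -69.5  150.18] yaw [-179.99    0.   -107.33] F [-0.03 -0.77  1.29] M [-0.447 -0.015  0.158] tau6 0.989 op 15.95 g 30.0 j [ 11.7  19.6 -14.4   0.  -56.  -29. ]
```

apply_moves([
  {"travel": [0, 0.18, 0.5], "roll": 4, "jaw": 10},
])

```text
clock: 13.2
tool_pos: [0.6126, -0.0694, 0.1496]
orientation: [-180.0, 0.0, -111.3]
force: [0.9, -0.9, 0.1]
opening: 0.0154
gripper_force: 30.0
```

```bash
python3 st.py
```

```text
t 13.2 p [612.62 -69.42 149.61] yaw [-179.99    0.   -111.34] F [ 0.87 -0.86  0.15] M [-0.506  0.013  0.189] tau6 0.983 op 15.43 g 30.0 j [ 11.7  19.6 -14.5   0.  -55.9 -33. ]
```

apply_moves([
  {"travel": [0, 0.18, 0.5], "roll": 4, "jaw": 10},
])

```text
clock: 13.3
tool_pos: [0.6125, -0.0693, 0.1491]
orientation: [-180.0, 0.0, -115.3]
force: [-0.4, -1.1, 0.3]
opening: 0.0158
gripper_force: 30.0
```

```bash
python3 st.py
```

```text
t 13.3 p [612.47 -69.34 149.09] yaw [-179.99    0.   -115.33] F [-0.43 -1.08  0.26] M [-0.448  0.08   0.195] tau6 0.981 op 15.79 g 30.0 j [ 11.7  19.6 -14.5   0.  -55.8 -37. ]
```

apply_moves([
  {"travel": [0, 0.18, 0.56], "roll": 4, "jaw": 10},
])

```text
clock: 13.4
tool_pos: [0.6122, -0.0692, 0.1485]
orientation: [-180.0, -0.0, -119.3]
force: [-0.3, -1.3, 0.4]
opening: 0.016
gripper_force: 30.0
```

```bash
python3 st.py
```

```text
t 13.4 p [612.25 -69.25 148.51] yaw [-180.     -0.   -119.33] F [-0.28 -1.27  0.37] M [-0.41   0.015  0.186] tau6 0.984 op 15.96 g 30.0 j [ 11.7  19.6 -14.6   0.  -55.8 -41. ]
```

apply_moves([
  {"travel": [0, 0.18, 0.56], "roll": 4, "jaw": 10},
])

```text
clock: 13.5
tool_pos: [0.6121, -0.0692, 0.1479]
orientation: [180.0, -0.0, -123.3]
force: [-0.5, -0.2, 0.8]
opening: 0.0155
gripper_force: 30.0
```

```bash
python3 st.py
```

```text
t 13.5 p [612.05 -69.16 147.94] yaw [ 180.     -0.   -123.33] F [-0.5  -0.24  0.79] M [-0.285  0.162  0.172] tau6 0.984 op 15.53 g 30.0 j [ 11.7  19.7 -14.7   0.  -55.7 -45. ]
```

apply_moves([
  {"travel": [0, 0.18, 0.56], "roll": 4, "jaw": 10},
])

```text
clock: 13.6
tool_pos: [0.6119, -0.069, 0.1474]
orientation: [180.0, -0.0, -127.3]
force: [-0.8, -0.1, 1.8]
opening: 0.0158
gripper_force: 30.0
```

```bash
python3 st.py
```

```text
t 13.6 p [611.9  -69.04 147.41] yaw [ 180.     -0.   -127.33] F [-0.8  -0.05  1.82] M [-0.239  0.168  0.149] tau6 0.978 op 15.77 g 30.0 j [ 11.7  19.7 -14.7  -0.  -55.6 -49. ]
```

apply_moves([
  {"travel": [0, 0.18, 0.56], "roll": 4, "jaw": 10},
])

```text
clock: 13.7
tool_pos: [0.6117, -0.0689, 0.1469]
orientation: [180.0, -0.0, -131.3]
force: [-0.2, -1.0, 0.3]
opening: 0.0158
gripper_force: 30.0
```

```bash
python3 st.py
```

```text
t 13.7 p [611.71 -68.89 146.87] yaw [ 179.99   -0.   -131.33] F [-0.16 -1.02  0.33] M [-0.228  0.244  0.138] tau6 0.967 op 15.76 g 30.0 j [ 11.7  19.7 -14.8  -0.  -55.6 -53.1]
```

apply_moves([
  {"travel": [0, 0.18, 0.56], "roll": 4, "jaw": 10},
])

```text
clock: 13.8
tool_pos: [0.6116, -0.0687, 0.1464]
orientation: [180.0, -0.0, -135.3]
force: [-0.3, -0.5, 2.1]
opening: 0.0157
gripper_force: 30.0
```

```bash
python3 st.py
```

```text
t 13.8 p [611.56 -68.74 146.36] yaw [ 179.99   -0.   -135.33] F [-0.29 -0.51  2.06] M [-0.14   0.302  0.188] tau6 0.956 op 15.65 g 30.0 j [ 11.7  19.7 -14.8  -0.  -55.5 -57.1]
```

apply_moves([
  {"travel": [0, 0.18, 0.54], "roll": 4, "jaw": 10},
])

```text
clock: 13.9
tool_pos: [0.6114, -0.0686, 0.1458]
orientation: [180.0, -0.0, -139.3]
force: [-0.1, -0.2, 1.3]
opening: 0.016
gripper_force: 30.0
```

```bash
python3 st.py
```

```text
t 13.9 p [611.44 -68.6  145.83] yaw [ 179.99   -0.   -139.32] F [-0.05 -0.15  1.3 ] M [-0.119  0.368  0.254] tau6 0.944 op 16.0 g 30.0 j [ 11.8  19.7 -14.9  -0.  -55.4 -61.1]
```

apply_moves([
  {"travel": [0, 0.18, 0.54], "roll": 4, "jaw": 10},
])

```text
clock: 14.0
tool_pos: [0.6113, -0.0685, 0.1453]
orientation: [180.0, -0.0, -143.3]
force: [-0.1, 1.3, 2.0]
opening: 0.0155
gripper_force: 30.0
```

```bash
python3 st.py
python3 - <<'E'
from h import *
im=ctrl.snapshot("scene")[180:260,270:380]
cv2.imwrite("pics/s2.png",cv2.cvtColor(cv2.resize(im,None,fx=7,fy=7,interpolation=cv2.INTER_CUBIC),cv2.COLOR_RGB2BGR))
E
```

```text
t 14.0 p [611.28 -68.45 145.31] yaw [ 1.7999e+02 -1.0000e-02 -1.4332e+02] F [-0.14  1.34  1.95] M [-0.01   0.356  0.225] tau6 0.934 op 15.52 g 30.0 j [ 11.8  19.7 -14.9  -0.  -55.3 -65.1]
```

View pics/s2.png

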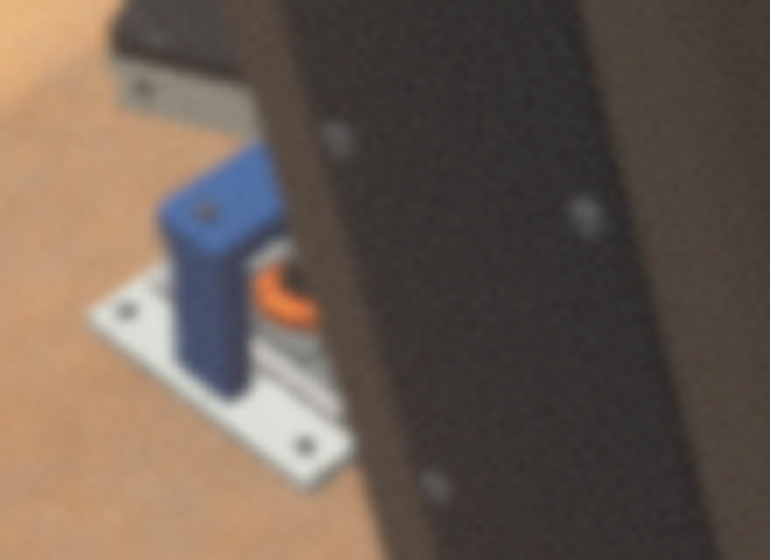

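The crop at 7x shows the gear at (285,295) still in its pocket under the bridge, with a dark foot edge over it. The joint-6 torque leaves its 0.984 plateau at yaw ≈ -125° and then changes by 0.011 per row, while Mz rises. Touch is therefore at about -125.2° (q ≈ 2.39, a foot gap of 19 mm). 14 N lies 35° further on, at yaw ≈ -160.5.

apply_moves([
  {"travel": [0, 0.18, 0.5], "roll": 4, "jaw": 10},
  {"travel": [0, 0.18, 0.5], "roll": 4, "jaw": 10},
])

```text
clock: 14.25
tool_pos: [0.6111, -0.0681, 0.1443]
orientation: [180.0, -0.0, -151.2]
force: [-1.3, 0.2, 2.5]
opening: 0.016
gripper_force: 30.0
```

```bash
python3 st.py
```

```text
t 14.25 p [611.07 -68.07 144.28] yaw [ 179.99   -0.   -151.23] F [-1.33  0.18  2.5 ] M [0.078 0.429 0.261] tau6 0.972 op 16.01 g 30.0 j [ 11.8  19.8 -15.   -0.  -55.2 -73. ]
```

apply_moves([
  {"travel": [0, 0.15, 0.52], "roll": 4, "jaw": 10},
])

```text
clock: 14.35
tool_pos: [0.6109, -0.0679, 0.1438]
orientation: [180.0, -0.0, -155.2]
force: [-0.9, 1.0, 2.4]
opening: 0.016
gripper_force: 30.0
```

```bash
python3 st.py
```

```text
t 14.35 p [610.95 -67.92 143.76] yaw [ 1.7998e+02 -1.0000e-02 -1.5524e+02] F [-0.87  0.96  2.37] M [0.258 0.467 0.216] tau6 0.899 op 16.03 g 30.0 j [ 11.8  19.8 -15.1  -0.  -55.1 -77.1]
```

apply_moves([
  {"travel": [0, 0.15, 0.5], "roll": 4, "jaw": 10},
])

```text
clock: 14.45
tool_pos: [0.6109, -0.0677, 0.1433]
orientation: [180.0, -0.0, -159.2]
force: [-1.3, 0.2, 2.0]
opening: 0.0163
gripper_force: 30.0
```

```bash
python3 st.py
```

```text
t 14.45 p [610.87 -67.72 143.27] yaw [ 1.7998e+02 -1.0000e-02 -1.5923e+02] F [-1.33  0.16  1.98] M [0.339 0.52  0.299] tau6 0.883 op 16.28 g 30.0 j [ 11.8  19.8 -15.1  -0.  -55.1 -81.1]
```

apply_moves([
  {"travel": [0, 0.1, 0.25], "roll": 2.2, "jaw": 10},
  {"travel": [0, 0, 0], "roll": 0, "jaw": 10},
  {"travel": [0, 0, 0], "roll": 0, "jaw": 10},
])

```text
clock: 14.75
tool_pos: [0.6108, -0.0677, 0.1429]
orientation: [180.0, -0.0, -161.3]
force: [-1.5, 2.3, 2.7]
opening: 0.0161
gripper_force: 30.0
```

```bash
python3 st.py
```

```text
t 14.75 p [610.84 -67.68 142.94] yaw [ 1.7998e+02 -1.0000e-02 -1.6127e+02] F [-1.52  2.32  2.75] M [0.613 0.673 0.146] tau6 -0.218 op 16.07 g 30.0 j [ 11.8  19.8 -15.1  -0.  -55.  -83.1]
```

apply_moves([
  {"travel": [0, 0, 0], "roll": 0, "jaw": 44},
  {"travel": [0, 0, 0], "roll": 0, "jaw": 44},
  {"travel": [0, 0, 0], "roll": 0, "jaw": 44},
  {"travel": [0, 0, 0], "roll": 0, "jaw": 44},
  {"travel": [0, 0, -20], "roll": 0, "jaw": 44},
  {"travel": [0, 0, -40], "roll": 0, "jaw": 44},
  {"travel": [0, 0, -40], "roll": 0, "jaw": 44},
  {"travel": [0, 0, -20], "roll": 0, "jaw": 44},
  {"travel": [0, 0, 0], "roll": 0, "jaw": 44},
  {"travel": [0, 0, 0], "roll": 0, "jaw": 44},
])

```text
clock: 15.75
tool_pos: [0.6109, -0.0679, 0.263]
orientation: [180.0, 0.0, -161.4]
force: [0.3, 0.5, -0.5]
opening: 0.0437
gripper_force: 0.0
```

```bash
python3 st.py
python3 - <<'E'
from h import *
T,o=pose();im=ctrl.snapshot("wrist");cv2.imwrite("pics/w4.png",cv2.cvtColor(im,cv2.COLOR_RGB2BGR))
for c,s,m in blobs(im,(0,150,50),(4,255,255),(220,60,420,300),100):
    p=np.argwhere(m)[:,::-1];w=np.array([wray(T,q,.147)[:2] for q in p]);c2=w.mean(0);e=np.linalg.eigh(np.cov((w-c2).T))[1][:,1]
    print(c,s,c2,np.degrees(np.arctan2(e[1],e[0])))
E
```

```text
t 15.75 p [610.92 -67.88 263.04] yaw [ 1.7998e+02  5.0000e-02 -1.6139e+02] F [ 0.33  0.46 -0.49] M [ 0.006  0.029 -0.003] tau6 0.003 op 43.75 g 0.0 j [ 11.8  14.4  -6.1  -0.  -69.5 -83.2]
[312.76612022 201.87431694] [301 173  24  60 915] [ 0.61201874 -0.06650437] -161.04631602262563
```

View pics/w4.png

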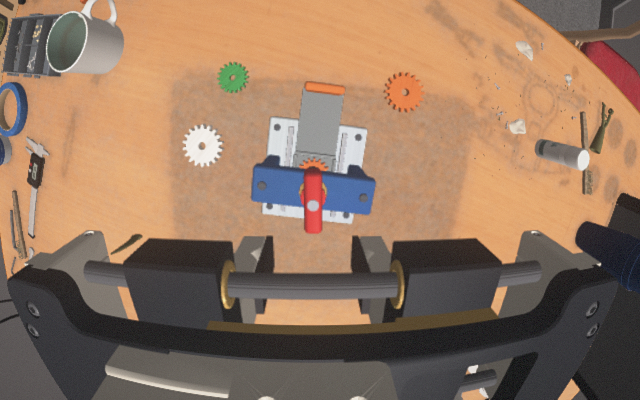

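The knob bar at (313,202) measures -161°, so it stayed where it was left. The gear at (313,166) is in the home tray, and the mug and glue stick are upright. I'm handing the job in.

```bash
python3 -c "
from plant import ctrl
print(ctrl.close_job())"
```

```text
the job is handed in; nothing more can be done
None
```

I pushed the tray home against its stop and turned the knob about 0.62 rad past first touch, for an estimated 14 N on the gear (worked out from the turn angle and torque, not read directly). I then let go of the knob and handed the job in at about 16 s.

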